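# Put the mixed-up coffee cups back on their own saucers

## Task

The four glazed cups have been put down on the wrong saucers: change them round so that every cup stands upright in the middle of the saucer of its own colour. Each saucer takes only one cup, so park a cup on a clear bit of the table while you swap. They are thin ceramic: set every cup down gently instead of dropping it, don't tip any over, leave the saucers where they are, and don't disturb the brush bowl or the clay owl.

Things in the scene. Friction and masses are not known exactly. Their poses are not given: they have to be found in the camera images.
- cup_blue: cobalt blue glazed coffee cup, 62 mm high, open, wall 4 mm, 0.15 kg. Outside diameter 62 mm from 16 mm up to the rim, tapering below to a 42 mm foot. Loop handle on its +y side, out to 56 mm from the axis: grip across the body, closing along the cup's x. Origin: centre of the underside, z up. Starts upright on a saucer of another colour, handle any way round.
- cup_green: leaf green glazed coffee cup, 62 mm high, open, wall 4 mm, 0.15 kg. Outside diameter 62 mm from 16 mm up to the rim, tapering below to a 42 mm foot. Loop handle on its +y side, out to 56 mm from the axis: grip across the body, closing along the cup's x. Origin: centre of the underside, z up. Starts upright on a saucer of another colour, handle any way round.
- cup_yellow: honey yellow glazed coffee cup, 62 mm high, open, wall 4 mm, 0.15 kg. Outside diameter 62 mm from 16 mm up to the rim, tapering below to a 42 mm foot. Loop handle on its +y side, out to 56 mm from the axis: grip across the body, closing along the cup's x. Origin: centre of the underside, z up. Starts upright on a saucer of another colour, handle any way round.
- cup_red: dark red glazed coffee cup, 62 mm high, open, wall 4 mm, 0.15 kg. Outside diameter 62 mm from 16 mm up to the rim, tapering below to a 42 mm foot. Loop handle on its +y side, out to 56 mm from the axis: grip across the body, closing along the cup's x. Origin: centre of the underside, z up. Starts upright on a saucer of another colour, handle any way round.
- saucer_blue: cobalt blue glazed saucer, loose on the table, 114 mm across, rim 14 mm high, 0.16 kg. Flat inner floor 6 mm above its underside, about 76 mm across, with a clay-coloured seat 54 mm across in the middle for the cup's foot. Origin: centre of the underside, on the table (z = 0); z up. Its yaw means nothing.
- saucer_green: leaf green glazed saucer, loose on the table, 114 mm across, rim 14 mm high, 0.16 kg. Flat inner floor 6 mm above its underside, about 76 mm across, with a clay-coloured seat 54 mm across in the middle for the cup's foot. Origin: centre of the underside, on the table (z = 0); z up. Its yaw means nothing.
- saucer_yellow: honey yellow glazed saucer, loose on the table, 114 mm across, rim 14 mm high, 0.16 kg. Flat inner floor 6 mm above its underside, about 76 mm across, with a clay-coloured seat 54 mm across in the middle for the cup's foot. Origin: centre of the underside, on the table (z = 0); z up. Its yaw means nothing.
- saucer_red: dark red glazed saucer, loose on the table, 114 mm across, rim 14 mm high, 0.16 kg. Flat inner floor 6 mm above its underside, about 76 mm across, with a clay-coloured seat 54 mm across in the middle for the cup's foot. Origin: centre of the underside, on the table (z = 0); z up. Its yaw means nothing.
- brush_bowl: bystander: dark bowl, 120 mm across, 45 mm high, with two brushes sticking out over its +x side to 95 mm from its axis and 90 mm high. Origin: centre of its underside.
- owl_figure: bystander: dark clay owl, about 85 mm wide, 124 mm high. Origin: centre of its underside.
There are look-alikes about, which are no part of the job. Several things look just like the saucer_red: the one meant starts farthest to the robot's left.

How it is judged:
At the end, for the whole second after the job is handed in: Each cup stands on the saucer of its own colour: within 10 mm of its centre, foot flat on the inner floor (3 to 9 mm above the saucer's underside), upright within 0.06 rad, at rest; each saucer within 25 mm of where it started (horizontal distance between cup_blue and saucer_blue below 0.01 m and z of cup_blue in the frame of saucer_blue between 0.003 and 0.009 m and angle between each of cup_blue, cup_green, cup_yellow, cup_red's own z axis and vertical below 0.06 rad and linear speed of each of cup_blue, cup_green, cup_yellow, cup_red below 0.02 m/s and angular speed of each of cup_blue, cup_green, cup_yellow, cup_red below 0.15 rad/s and distance of each of saucer_blue, saucer_green, saucer_yellow, saucer_red from where it was at the start of the episode below 0.025 m and horizontal distance between cup_green and saucer_green below 0.01 m and z of cup_green in the frame of saucer_green between 0.003 and 0.009 m and horizontal distance between cup_yellow and saucer_yellow below 0.01 m and z of cup_yellow in the frame of saucer_yellow between 0.003 and 0.009 m and horizontal distance between cup_red and saucer_red below 0.01 m and z of cup_red in the frame of saucer_red between 0.003 and 0.009 m); the robot touches nothing.
It fails at once if a cup is tipped by more than 0.7 rad (angle between any of cup_blue, cup_green, cup_yellow, cup_red's own z axis and vertical above 0.7 rad).
It fails at once if a cup is dropped: it falls faster than 0.6 m/s (some 20 mm of free fall) with no finger on it ((linear speed of cup_blue above 0.6 m/s and contact force between cup_blue and the fingers below 0.1 N) or (linear speed of cup_green above 0.6 m/s and contact force between cup_green and the fingers below 0.1 N) or (linear speed of cup_yellow above 0.6 m/s and contact force between cup_yellow and the fingers below 0.1 N) or (linear speed of cup_red above 0.6 m/s and contact force between cup_red and the fingers below 0.1 N)).
It fails at once if a cup is banged on a saucer (more than 60 N) (contact force between any of cup_blue, cup_green, cup_yellow, cup_red and saucer_blue above 60 N or contact force between any of cup_blue, cup_green, cup_yellow, cup_red and saucer_green above 60 N or contact force between any of cup_blue, cup_green, cup_yellow, cup_red and saucer_yellow above 60 N or contact force between any of cup_blue, cup_green, cup_yellow, cup_red and saucer_red above 60 N).
It fails at once if a cup is knocked against another cup (more than 60 N) (contact force between any of cup_green, cup_yellow, cup_red and cup_blue above 60 N or contact force between any of cup_yellow, cup_red and cup_green above 60 N or contact force between cup_red and cup_yellow above 60 N).
It fails at once if the brush bowl or the owl is moved by more than 20 mm (distance of any of brush_bowl, owl_figure from where it was at the start of the episode above 0.02 m).
It also fails if it takes over 144 s, if anything falls off the work surface, if the arm or the gripper's body presses on something with over 40 N, if the wrist force passes 120 N, or if a joint passes its speed limit or range.

## Robot

A 6-joint arm with a two-finger parallel gripper is mounted at the origin on the work surface. World frame = base frame: x ahead of the robot, y to its left, z up, the work surface at z = 0. Lengths are in m, angles in rad, forces in N, time in s.
With the tool pointing down it reaches from about 0.35 to 0.975 m from the base axis. Payload 4.9 kg.
Tool frame: the origin (TCP) lies on the centre line of the jaws, within the pads' length; the fingertips stand manip.tip_reach ahead of it and the grasp point (between the pads) is the TCP (manip.tip_reach is the distance from the TCP to the fingertips, in m); z points along the fingers, y is the line along which they close (so a half turn about z gives the same grasp; the last joint's range is limited). The gripper opens to 85 mm and grips with 20 to 120 N. Pads are 22 mm wide; open, the fingers measure 114 mm over their backs; the gripper's body (76 mm by 85 mm) begins 54 mm behind the grasp point. The pads swing forward as they close: fully open they stand 13 mm farther back than shut.
Start: joints at [1.034, 0.053, 1.613, -0, 1.476, -0.119], TCP at [0.254, 0.571, 0.25] pointing down, gripper open.
Joint ranges: [-3.01, 3.01], [-1.01, 2.22], [0.06, 2.58], [-1.02, 4.17], [0.09, 2.62], [-3.14, 3.14]. Speed limits (rad/s): [2.57, 2.57, 3.14, 3.14, 3.14, 3.14].

## Interface

Orientations are given as a unit quaternion [w, x, y, z].
In Python, from plant import manip gives the robot as it stands. The module is installed in compiled form; this text tells all that it offers.
- The arm moves only by the tool move_arm, never from a script. Its argument "rows" is a list of rows, each a list of 7 numbers: the shift along the tool's x, y, z in cm, then the turn, a rotation vector about the tool's x, y, z in degrees, then the opening, from -1 (shut) to 1 (fully open). In form: [[tx, ty, tz, ax, ay, az, jaw], ...]. A call has 1 to 20 rows; each row shifts and turns the commanded pose from where the row before left it, along the tool's axes as they then stand; what a row does not reach is not made up. A row lasts 1/12 s, in which the tool goes at most 41.7 mm and 7.16 degrees, less where a joint would pass 70% of its speed; a pose out of reach is approached as far as the arm can. A call is refused whole if a number of a shift passes 4.17 or a number of a turn 7.16, either way. A call with a gripper value outside its range is refused whole. The fingers move at their own pace and stop on an object; the grip force is fixed at half the most. Time passes only in rows, so rows that do not move let the fingers close. It gives the time, the measured TCP pose, the force, the opening and the grip force at its end, in the units of the state.
- manip.state(): the state, without advancing time (a new reading comes with each control period).
- manip.grab_frame(name): name is "scene" or "top" or "wrist"; returns a dict with "img" (480x640x3 uint8, blue, green, red), "mtx" (3x3 intrinsics, pixels), "k1" (the pictures are not rectified: a ray, as slopes to the right and down, at radius r is drawn at 1 + k1 r^2 times it, then the intrinsics apply), "R" (3x3) and "t" (3): a world point X has camera coordinates R X + t. Camera axes: x right, y down, z forward; pixel columns grow to the right and rows downward; lengths in m; the calibration is good to about 2 mm. A picture is of the moment at which its call begins. There is no depth.
- manip.job_done(): hands the job in; it is judged then, once.
The state is a dict: "time": time; "joint_pos": joint angles; "joint_vel": joint speeds; "joint_efforts": joint torques, N m; "tool_pos": TCP position; "tool_rot": TCP orientation; "contact_force": force on the tool from outside, world axes, zero at the start; "ft_torque": the same for the moment, N m; "gripper_width": opening from 0.0 (shut) to 1.0 (fully open); "grasp_force": force on a finger pad.
Only numpy, scipy, OpenCV 4.12 (cv2) and the standard library are available. Lean on these libraries where they do the work, as an engineer would, in place of code of your own. Each camera call takes 0.05 s, during which the arm holds its last target. There are 200 camera calls.

## Working session

There is one attempt and no reset: what is moved stays moved. The work goes in short steps, Python scripts to look and compute and a tool call to move; the robot and the scene stay as the last step left them, time stands still between calls to the robot, and variables do not carry over. Pictures are saved under pics/ and viewed, at most 14 in all, crops included, and the job is handed in when it is done.

Besides the shell and the picture viewer there is one more tool, called after ">>>" as name([rows], argument=value, ...), one row to a line, values as JSON. move_arm: Moves the arm, as the interface text tells. Its arguments: {"type":"object","properties":{"rows":{"type":"array","items":{"type":"array","items":{"type":"number"}}}},"required":["rows"]}

```bash
mkdir -p pics
cat > h.py <<'E'
import numpy as np, cv2
from plant import manip
def grab(n,save=None):
    f=manip.grab_frame(n)
    if save: cv2.imwrite('pics/'+save,f['img'])
    return f
def ray(f,px):
    px=np.array(px,float).reshape(-1,2);K=np.array(f['mtx']);k=f['k1']
    d=(px-[K[0,2],K[1,2]])/[K[0,0],K[1,1]]
    s=d.copy()
    for _ in range(20): s=d/(1+k*(s**2).sum(1,keepdims=True))
    R=np.array(f['R']);t=np.array(f['t'])
    return -R.T@t,(np.c_[s,np.ones(len(s))])@R
def plane(f,px,z):
    o,d=ray(f,px); return o+d*((z-o[2])/d[:,2:3])
def proj(f,X):
    c=np.array(X).reshape(-1,3)@np.array(f['R']).T+np.array(f['t']);s=c[:,:2]/c[:,2:]
    s=s*(1+f['k1']*(s**2).sum(1,keepdims=True));K=np.array(f['mtx'])
    return s*[K[0,0],K[1,1]]+[K[0,2],K[1,2]]
E
python3 - <<'E'
from h import *
for n in('scene','top','wrist'):
    f=grab(n,n+'0.png');R=np.array(f['R']);print(n,-R.T@f['t'],R[2],f['mtx'][0][0],f['k1'])
print(manip.tip_reach,manip.state())
E
```

```text
scene [ 1.61948131 -0.06927939  0.98153326] [-0.78243746  0.01271471 -0.62259935] 581.2848088019368 -0.13459670599664483
top [ 0.33318114 -0.06053493  1.6802049 ] [ 6.11684522e-02  1.39119059e-04 -9.98127447e-01] 624.1536242734461 -0.07215036317269373
wrist [0.18621978 0.60106608 0.3716549 ] [ 0.26394227 -0.12090925 -0.95693021] 379.353199620253 -0.05338479519379321
0.019 {'time': 0.15, 'joint_pos': array([ 1.03399200e+00,  5.32423168e-02,  1.61401087e+00,  1.88292163e-05,
        1.47597120e+00, -1.19013930e-01]), 'joint_vel': array([ 0.00117232, -0.0027109 , -0.00418472, -0.00082921, -0.00032757,
        0.00093498]), 'joint_efforts': array([ 1.18366129e-04, -3.94243097e+01, -3.70722270e+01, -1.40946886e-04,
        4.69397273e-03, -2.63380464e-07]), 'tool_pos': array([0.25335439, 0.57084205, 0.24930311]), 'tool_rot': array([-2.71633054e-04,  2.07380055e-01,  9.78260112e-01, -7.69375214e-04]), 'contact_force': array([-0.52737339, -0.79589508,  0.18687172]), 'ft_torque': array([-0.06442085, -0.0104395 ,  0.00574527]), 'grasp_force': 0.0, 'gripper_width': 1.0033197968664047}
```

View pics/top0.png

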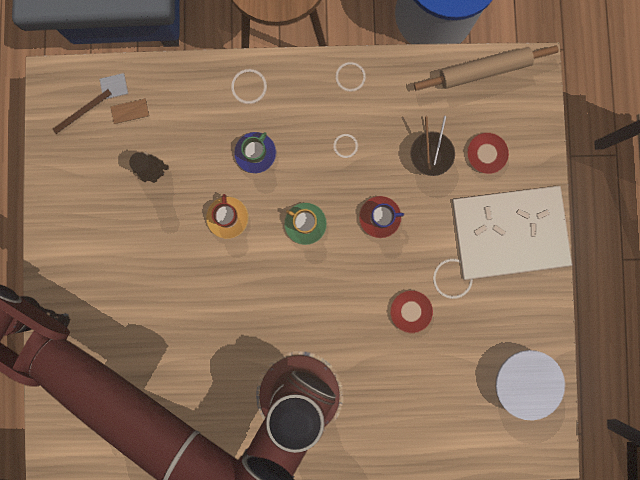

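View pics/scene0.png

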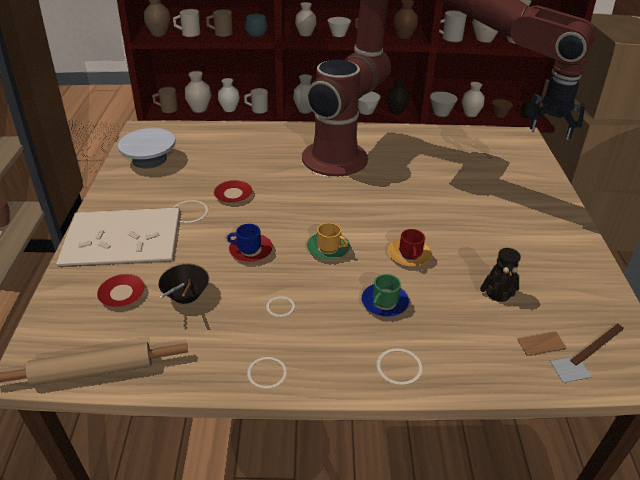

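The top picture has +x up and +y left. Each cup is on the wrong saucer: green (255,150) on blue, red (225,213) on yellow, yellow (303,220) on green, and blue (382,215) on red.

There are three red saucers, at top pixels (380,217), (488,153) and (411,311). The one farthest to the robot's left (+y, smallest column) is (380,217), under the blue cup. I'll confirm it in a crop.

```bash
cat > seg.py <<'E'
from h import *
from scipy.optimize import least_squares
RNG={'blue':[(108,110,30),(130,255,255)],'green':[(50,70,30),(92,255,255)],'yellow':[(12,150,90),(28,255,255)],'red':[(170,130,30),(186,255,255)]}
def mask(img,c):
    h=cv2.cvtColor(img,cv2.COLOR_BGR2HSV); lo,hi=RNG[c]
    if c=='red': h[...,0]=np.where(h[...,0]<7,h[...,0]+180,h[...,0])
    return cv2.inRange(h,np.array(lo),np.array(hi))
def comps(img,c,amin=60):
    m=mask(img,c);n,l,s,ce=cv2.connectedComponentsWithStats(m)
    return [(s[i,4],ce[i].round(1),s[i,:4],(l==i).astype(np.uint8)) for i in range(1,n) if s[i,4]>amin]
def circ(P,r=None):
    P=P[:,:2]; c0=P.mean(0)
    f=(lambda p:np.hypot(*(P-p[:2]).T)-(p[2] if r is None else r))
    s=least_squares(f,[*c0,r or .04],loss='soft_l1',f_scale=.0015); return s.x,np.sqrt(np.mean(s.fun**2))
E
python3 - <<'E'
from seg import *
f=grab('top');g=grab('scene')
for n,fr in(('top',f),('scene',g)):
    for c in RNG:
        for a,ce,b,m in comps(fr['img'],c): 
            if b[1]>60 : print(n,c,a,ce,b)
print(cv2.cvtColor(f['img'],cv2.COLOR_BGR2HSV)[[150,225,170,225,220,300],[236,208,255,325,367,100]])
a=f['img'][120:255,195:415]; cv2.imwrite('pics/c1.png',cv2.resize(a,None,fx=3.6,fy=3.6,interpolation=cv2.INTER_CUBIC))
E
```

```text
top blue 108 [269.4 148. ] [264 137  11  31]
top blue 160 [247.3 163.6] [235 154  33  19]
top green 92 [254.9 144.3] [242 133  24  27]
top green 545 [308.1 226.1] [285 203  41  41]
top yellow 587 [231.3 220.3] [207 197  40  41]
top red 958 [487.8 152.5] [468 133  41  40]
top red 128 [223.2 210.2] [212 194  24  32]
top red 221 [382.7 202.4] [364 196  36  17]
top red 444 [378.5 227.2] [359 211  42  27]
top red 1039 [411.5 311.4] [391 291  42  42]
scene blue 675 [246.7 238.1] [227 224  34  30]
scene blue 596 [384.1 303.1] [362 285  47  32]
scene green 379 [324.2 249.6] [307 234  43  25]
scene green 747 [385.9 290.4] [373 274  28  34]
scene yellow 647 [329.6 237. ] [317 223  31  30]
scene yellow 472 [407.6 254.5] [388 239  43  27]
scene red 83 [292.5  78.4] [286  71  15  18]
scene red 209 [544.1 124.8] [536 115  19  18]
scene red 504 [232.6 190.3] [214 180  38  23]
scene red 621 [411.4 243.2] [399 229  26  31]
scene red 469 [252.6 250.9] [229 235  44  27]
scene red 907 [120.1 289.6] [ 97 274  48  33]
[[130  78  78]
 [ 19 155 194]
 [121  88 101]
 [ 64  86 113]
 [  7 137  91]
 [ 14  91 149]]
```

View pics/c1.png

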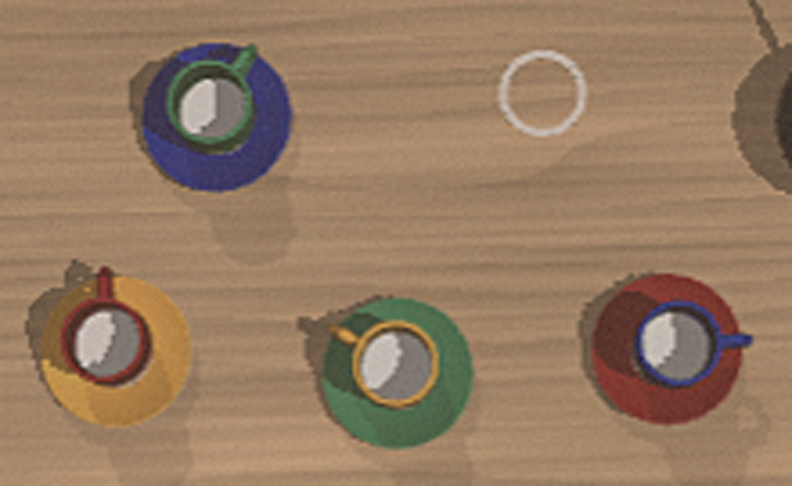

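The crop confirms it: the red saucer meant is at crop (665,350), under the blue cup with its handle pointing right. The handles point: green up-right, red up, yellow left and slightly up, blue right. Next I'll measure positions and heights from both views.

```bash
cat > nav.py <<'E'
from h import *
from scipy.spatial.transform import Rotation as Ro
def plan(x,y,z,yaw=None):
    """remaining move in tool axes (cm, deg). yaw: wanted world direction (deg) of closing line (mod 180)"""
    s=manip.state();q=s['tool_rot'];R=Ro.from_quat([q[1],q[2],q[3],q[0]]).as_matrix()
    d=R.T@(np.array([x,y,z])-s['tool_pos'])*100
    ty=np.degrees(np.arctan2(R[1,1],R[0,1]))
    dy=0 if yaw is None else (yaw-ty+90)%180-90
    print('shift cm',d.round(2),'closing yaw',ty.round(1),'turn az',round(-dy,1),'tilt',np.degrees(np.arccos(-R[2,2])).round(2),'j6',s['joint_pos'][5].round(2),'j1',s['joint_pos'][0].round(2),'pos',s['tool_pos'].round(4),'t',round(s['time'],2))
E
cat > m1.py <<'E'
from seg import *
RNG.update(blue=[(108,70,30),(138,255,255)],red=[(168,110,30),(189,255,255)],green=[(45,60,30),(95,255,255)])
f=grab('top');g=grab('scene')
cr=lambda u,v:(u/3.6+195,v/3.6+120)
cups=dict(green=(210,102,250,50),red=(107,342,105,270),yellow=(396,363,338,333),blue=(677,343,750,340))
on=dict(green='blue',red='yellow',yellow='green',blue='red')
sc=dict(green=(386,283),red=(412,236),yellow=(330,229),blue=(246,231)) # approx rim centres in scene
for c,(a,b,p,q) in cups.items():
    P=plane(f,[cr(a,b),cr(p,q)],.068); h=P[1]-P[0]
    s=on[c]; m=mask(f['img'],s); z=np.zeros_like(m); cv2.circle(z,tuple(int(round(v)) for v in proj(f,[*P[0,:2],.014])[0]),27,255,-1)
    m&=z; m=cv2.morphologyEx(m,cv2.MORPH_OPEN,np.ones((2,2)))
    hull=cv2.convexHull(np.vstack([k for k in cv2.findContours(m,0,cv2.CHAIN_APPROX_NONE)[0] if len(k)>15]))[:,0]
    S,e=circ(plane(f,hull,.014),.057); S2,_=circ(plane(f,hull,.014))
    # scene: cup extent -> rim height by 2 rays
    mm=[k for k in comps(g['img'],c) if np.hypot(*(k[1]-sc[c]))<14]
    if mm:
        b0=mm[0][2]; u0=sc[c]
        o1,d1=ray(f,cr(a,b));o2,d2=ray(g,sc[c]);A=np.c_[d1[0],-d2[0]];t=np.linalg.lstsq(A,o2-o1,rcond=None)[0]
        X=((o1+d1[0]*t[0])+(o2+d2[0]*t[1]))/2
    print(c,'cup',P[0].round(4),'handle',np.degrees(np.arctan2(h[1],h[0])).round(),'tri',X.round(3),'| saucer',s,S[:2].round(4),'rms',e.round(4),'freeR',S2[2].round(4),S2[:2].round(4))
E
python3 m1.py; python3 -c "
from nav import *;plan(.6,-.2,.3,90)"
```

```text
green cup [0.6534 0.1035 0.068 ] handle -38.0 tri [0.653 0.102 0.068] | saucer blue [0.6512 0.1035] rms 0.002 freeR 0.0551 [0.6508 0.1028]
red cup [0.4803 0.1808 0.068 ] handle 1.0 tri [0.48  0.182 0.068] | saucer yellow [0.4791 0.1825] rms 0.0025 freeR 0.0544 [0.4771 0.1812]
yellow cup [ 0.4601 -0.0274  0.068 ] handle 61.0 tri [ 0.46  -0.026  0.07 ] | saucer green [ 0.4558 -0.0278] rms 0.0018 freeR 0.0552 [ 0.4553 -0.0289]
blue cup [ 0.4697 -0.2301  0.068 ] handle -89.0 tri [ 0.47  -0.233  0.068] | saucer red [ 0.4681 -0.2289] rms 0.0016 freeR 0.0556 [ 0.4681 -0.2297]
shift cm [-62.95 -56.42  -4.97] closing yaw 66.1 turn az -23.9 tilt 0.03 j6 -0.12 j1 1.03 pos [0.2535 0.5711 0.25  ] t 0.35
```

>>> move_arm([
  [-2.6,-3.2,0,0,0,0,1],
  [-2.6,-3.2,0,0,0,0,1],
  [-2.6,-3.2,0,0,0,0,1],
  [-2.6,-3.2,0,0,0,0,1],
  [-2.6,-3.2,0,0,0,0,1],
  [-2.6,-3.2,0,0,0,0,1],
  [-2.6,-3.2,0,0,0,0,1],
  [-2.6,-3.2,0,0,0,0,1],
  [-2.6,-3.2,0,0,0,0,1],
  [-2.6,-3.2,0,0,0,0,1],
  [-2.6,-3.2,0,0,0,0,1],
  [-2.6,-3.2,0,0,0,0,1],
  [-2.6,-3.2,0,0,0,0,1],
  [-2.6,-3.2,0,0,0,0,1],
  [-2.6,-3.2,0,0,0,0,1],
  [-2.6,-3.2,0,0,0,0,1],
  [-2.6,-3.2,0,0,0,0,1],
  [-2.6,-3.2,0,0,0,0,1],
  [-2.6,-3.2,0,0,0,0,1],
  [-2.6,-3.2,0,0,0,0,1],
])

```text
time: 2.02
tool_pos: [0.4692, -0.227, 0.2504]
tool_rot: [0.0, 0.208, 0.978, -0.0]
contact_force: [-0.0, 0.3, 1.0]
gripper_width: 1.003
grasp_force: 0.0
```

>>> move_arm([
  [0,0,0,0,0,6.6,1],
  [0,0,0,0,0,6.6,1],
  [0,0,0,0,0,6.6,1],
  [0,0,0,0,0,6.6,1],
  [0,0,0,0,0,6.6,1],
  [0,0,0,0,0,6.6,1],
  [0,0,0,0,0,6.6,1],
  [0,0,0,0,0,6.6,1],
  [0,0,0,0,0,6.6,1],
  [0,0,0,0,0,6.6,1],
  [0,0,0,0,0,0,1],
])

```text
time: 2.93
tool_pos: [0.4692, -0.2247, 0.2504]
tool_rot: [0.0, 0.707, 0.707, 0.0]
contact_force: [-0.0, -0.1, 0.9]
gripper_width: 1.002
grasp_force: 0.0
```

Run:
```python
from nav import *
grab('wrist','w1.png'); plan(.47,-.23,.25,0)
```

```text
shift cm [-0.53  0.08  0.03] closing yaw 0.2 turn az 0.2 tilt 0.0 j6 -0.59 j1 -0.59 pos [ 0.4691 -0.2247  0.2503] t 2.98
```

View pics/w1.png

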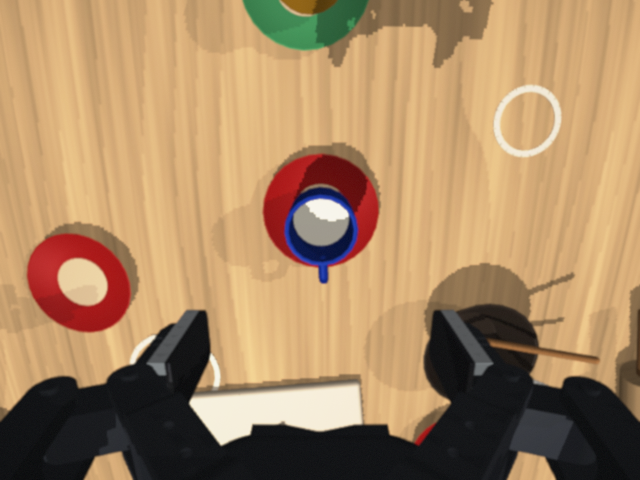

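The wrist view shows the blue cup's rim at (321,228) with its handle pointing down, and the red saucer at (321,210). I'll fit both circles.

```bash
cat > wm.py <<'E'
from seg import *
from nav import plan
W=dict(blue=[(105,110,30),(132,255,255)],red=[(172,130,30),(186,255,255)],green=[(50,80,30),(92,255,255)],yellow=[(15,175,60),(27,255,255)])
def fit(f,c,x,y,r,z,tol=.02):
    RNG.update(W); m=mask(f['img'],c); k=np.zeros_like(m)
    ang=np.linspace(0,2*np.pi,60); cv2.fillPoly(k,[proj(f,np.c_[x+(r+tol)*np.cos(ang),y+(r+tol)*np.sin(ang),0*ang+z]).astype(np.int32)],255)
    m=cv2.morphologyEx(m&k,cv2.MORPH_OPEN,np.ones((3,3)))
    cs=[q for q in cv2.findContours(m,0,cv2.CHAIN_APPROX_NONE)[0] if len(q)>20]
    if not cs: return None
    P=plane(f,cv2.convexHull(np.vstack(cs))[:,0],z)
    # dense outer contour points only (farthest per angle)
    Q=plane(f,np.vstack(cs)[:,0],z)[:,:2]; cc=np.array([x,y])
    for _ in range(6):
        d=np.hypot(*(Q-cc).T); s=Q[abs(d-r)<.006]; o,e=circ(s,r); cc=o[:2]
    d=np.hypot(*(Q-cc).T); H=Q[(d>r+.012)]
    h=None
    if len(H): v=H.mean(0)-cc; h=round(float(np.degrees(np.arctan2(v[1],v[0]))),1)
    s=Q[abs(np.hypot(*(Q-cc).T)-r)<.006]; fr,_=circ(s)
    print(c,'centre',cc.round(4),'rms',e.round(4),'n',len(s),'free r',fr.round(4),'far pts dir',h,len(H))
    return cc
E
python3 - <<'E'
from wm import *
f=grab('wrist')
fit(f,'blue',.47,-.23,.031,.068); fit(f,'red',.468,-.229,.057,.014)
E
```

```text
blue centre [ 0.4704 -0.2295] rms 0.0015 n 211 free r [ 0.4704 -0.2294  0.0311] far pts dir -87.4 15
red centre [ 0.4702 -0.2289] rms 0.002 n 283 free r [ 0.4702 -0.2277  0.0551] far pts dir None 0
```

>>> move_arm([
  [-0.5,0.1,0,0,0,0,1],
  [0,0,3,0,0,0,1],
  [0,0,3,0,0,0,1],
  [0,0,3,0,0,0,1],
  [0,0,3,0,0,0,1],
  [0,0,3,0,0,0,1],
  [0,0,2,0,0,0,1],
  [0,0,2,0,0,0,1],
  [0,0,1.2,0,0,0,1],
  [0,0,0,0,0,0,1],
  [0,0,0,0,0,0,-1],
  [0,0,0,0,0,0,-1],
  [0,0,0,0,0,0,-1],
  [0,0,0,0,0,0,-1],
  [0,0,0,0,0,0,-1],
  [0,0,0,0,0,0,-1],
  [0,0,0,0,0,0,-1],
  [0,0,0,0,0,0,-1],
])

```text
time: 4.53
tool_pos: [0.4716, -0.2307, 0.0504]
tool_rot: [0.002, 0.707, 0.708, 0.0]
contact_force: [0.4, 0.0, 6.5]
gripper_width: 0.696
grasp_force: 65.4
```

```bash
python3 -c "
from nav import *;plan(.4704,-.2295,.048,0);s=manip.state();print(s['grasp_force'],s['gripper_width'],s['contact_force'])"
```

```text
shift cm [ 0.12 -0.12  0.24] closing yaw 0.1 turn az 0.1 tilt 0.22 j6 -0.6 j1 -0.6 pos [ 0.4716 -0.2307  0.0504] t 4.53
65.42151968926191 0.695945893580669 [0.4457811  0.02631016 6.46231023]
```

>>> move_arm([
  [0,0,-1,0,0,0,-1],
  [0,0,-3,0,0,0,-1],
  [0,0,-3,0,0,0,-1],
  [0,0,-3,0,0,0,-1],
  [2.5,2.3,0,0,0,0,-1],
  [2.5,2.3,0,0,0,0,-1],
  [2.5,2.3,0,0,0,0,-1],
  [2.5,2.3,0,0,0,0,-1],
  [2.5,2.3,0,0,0,0,-1],
  [2.5,2.3,0,0,0,0,-1],
  [0,0,0,0,0,0,-1],
  [0,0,3,0,0,0,-1],
  [0,0,3,0,0,0,-1],
  [0,0,2,0,0,0,-1],
  [0,0,1,0,0,0,-1],
  [0,0,0.5,0,0,0,-1],
  [0,0,0.4,0,0,0,-1],
  [0,0,0,0,0,0,-1],
  [0,0,0,0,0,0,-1],
])

```text
time: 6.12
tool_pos: [0.609, -0.0799, 0.0509]
tool_rot: [0.001, 0.707, 0.707, 0.001]
contact_force: [0.2, 0.2, -1.7]
gripper_width: 0.702
grasp_force: 65.6
```

Run:
```python
from nav import *
f=grab('scene'); cv2.imwrite('pics/s1.png',cv2.resize(f['img'][180:340,180:440],None,fx=3,fy=3)); plan(.61,-.08,.044,0);s=manip.state();print(s['grasp_force'],s['contact_force'])
```

```text
shift cm [-0.    0.08  0.71] closing yaw 0.1 turn az 0.1 tilt 0.17 j6 -0.25 j1 -0.25 pos [ 0.6092 -0.08    0.0511] t 6.17
65.60733530670404 [ 0.38458322 -0.16785114 -0.3571138 ]
```

View pics/s1.png

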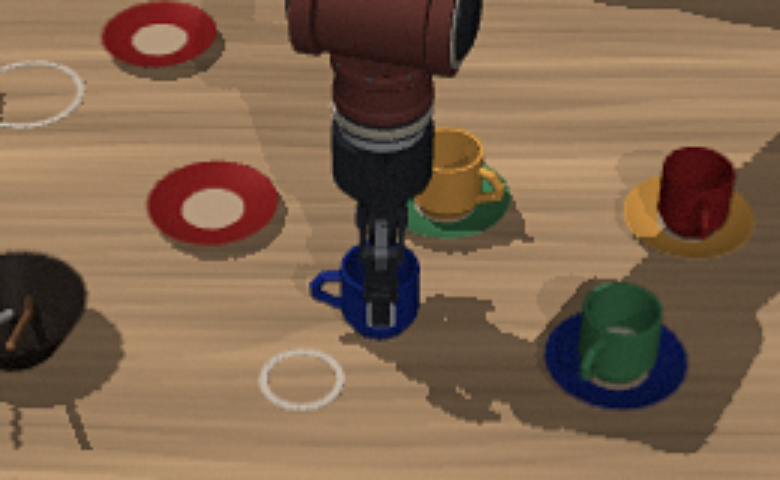

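The blue cup is held level a few mm above clear table, at crop (380,290). I'll lower it.

>>> move_arm([
  [0,0,0.2,0,0,0,-1],
  [0,0,0.2,0,0,0,-1],
  [0,0,0.15,0,0,0,-1],
  [0,0,0,0,0,0,-1],
  [0,0,0,0,0,0,-1],
])

```text
time: 6.58
tool_pos: [0.6084, -0.0796, 0.0444]
tool_rot: [0.0, 0.707, 0.708, 0.0]
contact_force: [-0.6, -0.9, 2.6]
gripper_width: 0.697
grasp_force: 65.7
```

>>> move_arm([
  [0,0,0,0,0,0,1],
  [0,0,0,0,0,0,1],
  [0,0,0,0,0,0,1],
  [0,0,0,0,0,0,1],
  [0,0,0,0,0,0,1],
  [0,0,-1,0,0,0,1],
  [0,0,-2,0,0,0,1],
  [0,0,-4,0,0,0,1],
  [0,0,-4,0,0,0,1],
  [0,0,-4,0,0,0,1],
  [0,0,-4,0,0,0,1],
  [0,0,-1.5,0,0,0,1],
])

```text
time: 7.58
tool_pos: [0.6105, -0.0801, 0.2577]
tool_rot: [0.005, 0.707, 0.708, 0.003]
contact_force: [0.9, -0.1, 0.4]
gripper_width: 1.0
grasp_force: 0.0
```

Run:
```python
from wm import *
f=grab('wrist'); fit(f,'blue',.609,-.08,.031,.062); plan(.48,.181,.25,90)
```

```text
blue centre [ 0.6085 -0.0789] rms 0.0015 n 202 free r [ 0.6085 -0.079   0.0306] far pts dir -87.7 16
shift cm [ 26.15 -13.1    0.62] closing yaw 0.1 turn az -89.9 tilt 0.81 j6 -0.25 j1 -0.25 pos [ 0.6112 -0.0803  0.2589] t 7.63
```

>>> move_arm([
  [3.7,-1.9,0,0,0,0,1],
  [3.7,-1.9,0,0,0,0,1],
  [3.7,-1.9,0,0,0,0,1],
  [3.7,-1.9,0,0,0,0,1],
  [3.7,-1.9,0,0,0,0,1],
  [3.7,-1.9,0,0,0,0,1],
  [3.7,-1.9,0,0,0,0,1],
  [0,0,0,0,0,-6.9,1],
  [0,0,0,0,0,-6.9,1],
  [0,0,0,0,0,-6.9,1],
  [0,0,0,0,0,-6.9,1],
  [0,0,0,0,0,-6.9,1],
  [0,0,0,0,0,-6.9,1],
  [0,0,0,0,0,-6.9,1],
  [0,0,0,0,0,-6.9,1],
  [0,0,0,0,0,-6.9,1],
  [0,0,0,0,0,-6.9,1],
  [0,0,0,0,0,-6.9,1],
  [0,0,0,0,0,-6.9,1],
  [0,0,0,0,0,-6.9,1],
])

```text
time: 9.3
tool_pos: [0.4742, 0.1792, 0.2479]
tool_rot: [-0.001, -0.001, 1.0, -0.0]
contact_force: [0.5, -1.4, 0.0]
gripper_width: 0.999
grasp_force: 0.0
```

Run:
```python
from wm import *
f=grab('wrist','w2.png'); c=fit(f,'red',.48,.181,.031,.068); fit(f,'yellow',.479,.182,.057,.014); plan(*c,.048,90)
```

```text
red centre [0.4799 0.1844] rms 0.0017 n 212 free r [0.48   0.1844 0.0308] far pts dir 0.1 15
yellow centre [0.4796 0.1828] rms 0.0021 n 291 free r [0.4784 0.1825 0.0551] far pts dir None 0
shift cm [-0.59  0.53 19.99] closing yaw 90.3 turn az 0.3 tilt 0.08 j6 -1.36 j1 0.21 pos [0.4743 0.1792 0.248 ] t 9.35
```

View pics/w2.png

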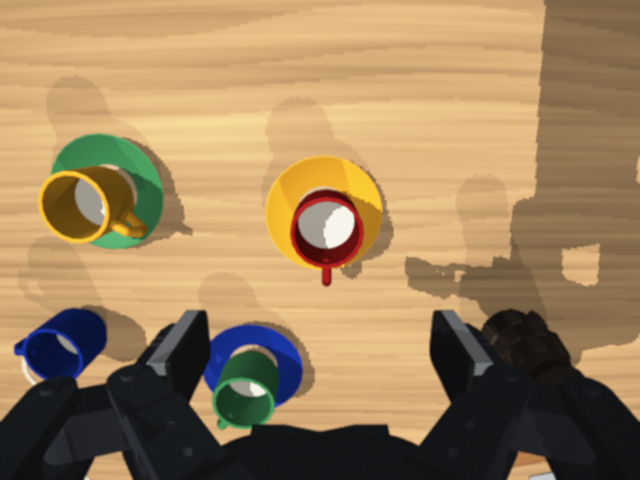

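The wrist view shows the red cup's rim at (327,230), handle down, on the yellow saucer (324,213). The other cups are well clear, and the blue cup stands upright where I parked it.

>>> move_arm([
  [-0.6,0.4,0,0,0,0,1],
  [0,0,3,0,0,0,1],
  [0,0,3,0,0,0,1],
  [0,0,3,0,0,0,1],
  [0,0,3,0,0,0,1],
  [0,0,3,0,0,0,1],
  [0,0,2,0,0,0,1],
  [0,0,2,0,0,0,1],
  [0,0,0.8,0,0,0,1],
  [0,0,0,0,0,0,1],
  [0,0,0,0,0,0,-1],
  [0,0,0,0,0,0,-1],
  [0,0,0,0,0,0,-1],
  [0,0,0,0,0,0,-1],
  [0,0,0,0,0,0,-1],
  [0,0,0,0,0,0,-1],
  [0,0,0,0,0,0,-1],
  [0,0,0,0,0,0,-1],
])

```text
time: 10.85
tool_pos: [0.4824, 0.1837, 0.0529]
tool_rot: [0.002, 0.002, 1.0, 0.0]
contact_force: [-0.1, -0.6, 6.4]
gripper_width: 0.696
grasp_force: 65.9
```

```bash
python3 -c "
from nav import *;plan(.4696,-.2289,.15,90)"
```

```text
shift cm [  1.06 -41.25  -9.75] closing yaw 89.7 turn az -0.3 tilt 0.23 j6 -1.35 j1 0.22 pos [0.4824 0.1837 0.0529] t 10.85
```

>>> move_arm([
  [0,0,-1,0,0,0,-1],
  [0,0,-4,0,0,0,-1],
  [0,0,-4,0,0,0,-1],
  [0,0,-4,0,0,0,-1],
  [0.1,-4.1,0,0,0,0,-1],
  [0.1,-4.1,0,0,0,0,-1],
  [0.1,-4.1,0,0,0,0,-1],
  [0.1,-4.1,0,0,0,0,-1],
  [0.1,-4.1,0,0,0,0,-1],
  [0.1,-4.1,0,0,0,0,-1],
  [0.1,-4.1,0,0,0,0,-1],
  [0.1,-4.1,0,0,0,0,-1],
  [0.1,-4.1,0,0,0,0,-1],
  [0.1,-4.1,0,0,0,0,-1],
  [0,-0.3,0,0,0,0,-1],
  [0,0,3,0,0,0,-1],
  [0,0,3,0,0,0,-1],
  [0,0,3,0,0,0,-1],
  [0,0,2,0,0,0,-1],
  [0,0,0,0,0,0,-1],
])

```text
time: 12.52
tool_pos: [0.4651, -0.2268, 0.0653]
tool_rot: [-0.005, 0.002, 1.0, 0.003]
contact_force: [-0.4, 0.3, -1.5]
gripper_width: 0.695
grasp_force: 65.8
```

Run:
```python
from wm import *
plan(.472,-.229,.0529,90)
f=grab('wrist'); m=fit(f,'red',.4695,-.229,.057,.014)
```

```text
shift cm [-0.7  -0.23  1.23] closing yaw 89.8 turn az -0.2 tilt 0.66 j6 -2.16 j1 -0.6 pos [ 0.4651 -0.2268  0.0653] t 12.52
red centre [ 0.4717 -0.2279] rms 0.0017 n 440 free r [ 0.4702 -0.228   0.0557] far pts dir 2.2 182
```

>>> move_arm([
  [-0.7,-0.2,0,0,0,0,-1],
  [0,0,0,0,0,0,-1],
  [0,0,0.3,0,0,0,-1],
  [0,0,0.3,0,0,0,-1],
  [0,0,0.2,0,0,0,-1],
  [0,0,0.2,0,0,0,-1],
  [0,0,0,0,0,0,-1],
  [0,0,0,0,0,0,-1],
])

```text
time: 13.23
tool_pos: [0.4758, -0.2316, 0.0606]
tool_rot: [-0.0, 0.002, 1.0, 0.0]
contact_force: [-0.5, -0.4, -1.6]
gripper_width: 0.693
grasp_force: 65.8
```

Run:
```python
from wm import *
plan(.472,-.229,.0529,90)
```

```text
shift cm [0.38 0.26 0.77] closing yaw 89.8 turn az -0.2 tilt 0.03 j6 -2.16 j1 -0.59 pos [ 0.4758 -0.2316  0.0606] t 13.23
```

>>> move_arm([
  [0.4,0.2,0,0,0,0,-1],
  [0,0,0.2,0,0,0,-1],
  [0,0,0.2,0,0,0,-1],
  [0,0,0,0,0,0,-1],
  [0,0,0,0,0,0,-1],
  [0,0,0,0,0,0,-1],
  [0,0,0,0,0,0,-1],
])

```text
time: 13.82
tool_pos: [0.4721, -0.2298, 0.0569]
tool_rot: [0.0, 0.002, 1.0, -0.0]
contact_force: [0.5, 0.1, -0.7]
gripper_width: 0.695
grasp_force: 65.8
```

>>> move_arm([
  [0,0,0.2,0,0,0,-1],
  [0,0,0.2,0,0,0,-1],
  [0,0,0,0,0,0,-1],
  [0,0,0,0,0,0,-1],
  [0,0,0,0,0,0,-1],
])

```text
time: 14.23
tool_pos: [0.4723, -0.2298, 0.0529]
tool_rot: [0.0, 0.002, 1.0, -0.0]
contact_force: [0.4, -1.1, 0.4]
gripper_width: 0.701
grasp_force: 66.1
```

>>> move_arm([
  [0,0,0.1,0,0,0,-1],
  [0,0,0,0,0,0,-1],
  [0,0,0,0,0,0,1],
  [0,0,0,0,0,0,1],
  [0,0,0,0,0,0,1],
  [0,0,0,0,0,0,1],
  [0,0,0,0,0,0,1],
  [0,0,-1,0,0,0,1],
  [0,0,-2,0,0,0,1],
  [0,0,-4,0,0,0,1],
  [0,0,-4,0,0,0,1],
  [0,0,-4,0,0,0,1],
  [0,0,-4,0,0,0,1],
  [0,0,0,0,0,0,1],
  [0,0,0,0,0,0,1],
  [0,0,0,0,0,0,1],
])

```text
time: 15.57
tool_pos: [0.4719, -0.2296, 0.2421]
tool_rot: [0.0, 0.002, 1.0, -0.0]
contact_force: [-0.2, 0.8, -0.4]
gripper_width: 0.998
grasp_force: 0.0
```

Run:
```python
from wm import *
f=grab('wrist','w3.png'); plan(.46,-.027,.25,-29)
```

```text
shift cm [ 1.23 20.22 -0.91] closing yaw 89.8 turn az -61.2 tilt 0.12 j6 -2.16 j1 -0.59 pos [ 0.4714 -0.2293  0.2406] t 15.62
```

View pics/w3.png

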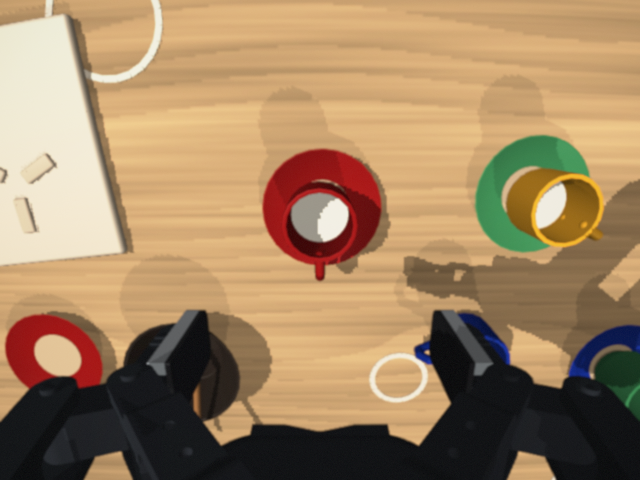

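The red cup stands upright near the middle of the red saucer: rim at about (320,222), saucer at (322,207), which suits the perspective. Next is the yellow cup.

>>> move_arm([
  [0.2,4.0,0,0,0,0,1],
  [0.2,4.0,0,0,0,0,1],
  [0.2,4.0,0,0,0,0,1],
  [0.2,4.0,0,0,0,0,1],
  [0.4,4.1,0,0,0,0,1],
  [0,0,0,0,0,-6.8,1],
  [0,0,0,0,0,-6.8,1],
  [0,0,0,0,0,-6.8,1],
  [0,0,0,0,0,-6.8,1],
  [0,0,0,0,0,-6.8,1],
  [0,0,0,0,0,-6.8,1],
  [0,0,0,0,0,-6.8,1],
  [0,0,0,0,0,-6.8,1],
  [0,0,0,0,0,-6.8,1],
  [0,0,0,0,0,0,1],
  [0,0,0,0,0,0,1],
  [0,0,0,0,0,0,1],
])

```text
time: 17.03
tool_pos: [0.4603, -0.0286, 0.2405]
tool_rot: [-0.001, -0.506, 0.862, 0.001]
contact_force: [-0.3, 1.3, -0.5]
gripper_width: 0.996
grasp_force: 0.0
```

Run:
```python
from wm import *
g=cv2.imread('pics/w3.png')
f=grab('wrist'); c=fit(f,'yellow',.46,-.027,.031,.068); fit(f,'green',.4555,-.028,.057,.014); plan(*c,.05,-29)
f=grab('top'); fit(f,'red',.4695,-.229,.057,.014)
h=f['img'][185:250,345:415]; cv2.imwrite('pics/c2.png',cv2.resize(h,None,fx=7,fy=7,interpolation=cv2.INTER_CUBIC)); print(proj(f,[[.4695,-.229,.068]]), (proj(f,[[.4695,-.229,.068]])-[345,185])*7)
```

```text
yellow centre [ 0.4598 -0.0288] rms 0.0015 n 218 free r [ 0.4598 -0.0289  0.0312] far pts dir 59.2 16
green centre [ 0.4578 -0.0272] rms 0.0023 n 312 free r [ 0.4572 -0.0279  0.0549] far pts dir None 0
shift cm [4.000e-02 1.000e-02 1.909e+01] closing yaw 150.8 turn az -0.2 tilt 0.1 j6 -2.86 j1 -0.22 pos [ 0.4605 -0.0286  0.2409] t 17.08
red centre [ 0.473 -0.225] rms 0.0022 n 84 free r [ 0.4711 -0.2268  0.0546] far pts dir None 0
[[382.64787211 215.35332712]] [[263.53510474 212.47328987]]
```

View pics/c2.png

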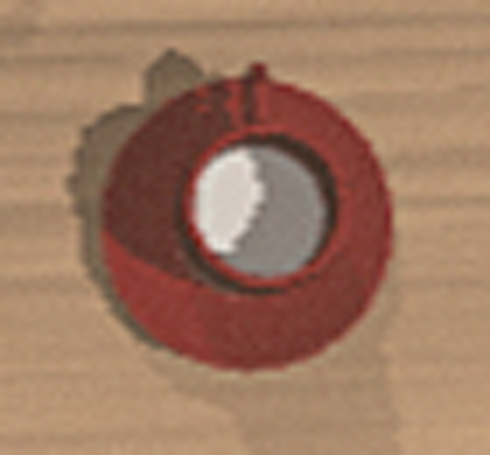

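Red is well placed: its rim is at crop (262,210), against a predicted centre of (263,212). Now I'll grasp yellow.

>>> move_arm([
  [0,0,3,0,0,0,1],
  [0,0,3,0,0,0,1],
  [0,0,3,0,0,0,1],
  [0,0,3,0,0,0,1],
  [0,0,3,0,0,0,1],
  [0,0,2,0,0,0,1],
  [0,0,1.5,0,0,0,1],
  [0,0,0.6,0,0,0,1],
  [0,0,0,0,0,0,1],
  [0,0,0,0,0,0,1],
  [0,0,0,0,0,0,-1],
  [0,0,0,0,0,0,-1],
  [0,0,0,0,0,0,-1],
  [0,0,0,0,0,0,-1],
  [0,0,0,0,0,0,-1],
  [0,0,0,0,0,0,-1],
  [0,0,0,0,0,0,-1],
  [0,0,0,0,0,0,-1],
])

```text
time: 18.63
tool_pos: [0.4623, -0.0289, 0.0526]
tool_rot: [0.001, -0.507, 0.862, -0.001]
contact_force: [-0.5, 0.5, 5.9]
gripper_width: 0.696
grasp_force: 65.7
```

```bash
python3 -c "
from nav import *;plan(.4793,.1826,.1,-29)"
```

```text
shift cm [-19.32   8.77  -4.75] closing yaw 151.0 turn az -0.0 tilt 0.18 j6 -2.86 j1 -0.22 pos [ 0.4623 -0.0289  0.0526] t 18.63
```

>>> move_arm([
  [0,0,-1,0,0,0,-1],
  [0,0,-3,0,0,0,-1],
  [0,0,-3,0,0,0,-1],
  [0,0,-3,0,0,0,-1],
  [-3.3,1.5,0,0,0,0,-1],
  [-3.3,1.5,0,0,0,0,-1],
  [-3.3,1.5,0,0,0,0,-1],
  [-3.3,1.5,0,0,0,0,-1],
  [-3.3,1.5,0,0,0,0,-1],
  [-2.9,1.3,0,0,0,0,-1],
  [0,0,0,0,0,0,-1],
  [0,0,0,0,0,0,-1],
  [0,0,3,0,0,0,-1],
  [0,0,3,0,0,0,-1],
  [0,0,2,0,0,0,-1],
  [0,0,0.5,0,0,0,-1],
  [0,0,0,0,0,0,-1],
  [0,0,0,0,0,0,-1],
  [0,0,0,0,0,0,-1],
])

```text
time: 20.22
tool_pos: [0.4796, 0.1836, 0.0679]
tool_rot: [0.002, -0.507, 0.862, -0.001]
contact_force: [0.2, 0.1, -0.8]
gripper_width: 0.696
grasp_force: 65.2
```

```bash
python3 -c "
from nav import *;plan(.48,.1836,.0526,-29)"
```

```text
shift cm [-0.02 -0.03  1.53] closing yaw 150.9 turn az -0.1 tilt 0.19 j6 -2.41 j1 0.22 pos [0.4796 0.1836 0.0679] t 20.22
```

>>> move_arm([
  [0,0,0.5,0,0,0,-1],
  [0,0,0.3,0,0,0,-1],
  [0,0,0.2,0,0,0,-1],
  [0,0,0.2,0,0,0,-1],
  [0,0,0.2,0,0,0,-1],
  [0,0,0,0,0,0,-1],
  [0,0,0,0,0,0,-1],
  [0,0,0,0,0,0,-1],
])

```text
time: 20.88
tool_pos: [0.4782, 0.1838, 0.0527]
tool_rot: [-0.0, -0.507, 0.862, 0.0]
contact_force: [-2.7, -0.9, 5.0]
gripper_width: 0.695
grasp_force: 65.9
```

>>> move_arm([
  [0,0,0,0,0,0,1],
  [0,0,0,0,0,0,1],
  [0,0,0,0,0,0,1],
  [0,0,0,0,0,0,1],
  [0,0,0,0,0,0,1],
  [0,0,-1,0,0,0,1],
  [0,0,-2,0,0,0,1],
  [0,0,-4,0,0,0,1],
  [0,0,-4,0,0,0,1],
  [0,0,-4,0,0,0,1],
  [0,0,-4,0,0,0,1],
  [0,0,0,0,0,0,1],
  [0,0,0,0,0,0,1],
  [0,0,0,0,0,0,1],
])

```text
time: 22.05
tool_pos: [0.4779, 0.1837, 0.2421]
tool_rot: [0.0, -0.507, 0.862, -0.0]
contact_force: [0.3, 0.3, -1.2]
gripper_width: 1.001
grasp_force: 0.0
```

Run:
```python
from wm import *
f=grab('wrist','w4.png'); print(proj(f,[[.4793,.1826,.068],[.4793,.1826,.014]]));plan(.653,.103,.25,52)
```

```text
[[318.07149497 225.37350516]
 [318.30738429 211.54537544]]
shift cm [ -1.48 -19.26  -0.96] closing yaw 151.0 turn az -81.0 tilt 0.12 j6 -2.41 j1 0.22 pos [0.4774 0.1835 0.2407] t 22.1
```

View pics/w4.png

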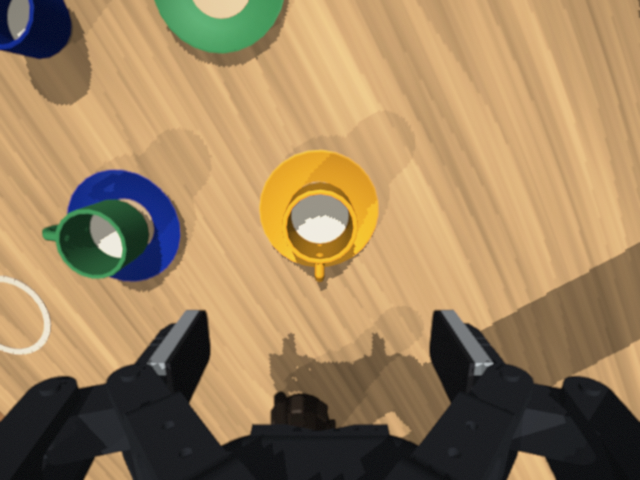

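Yellow is upright on its saucer: rim at (321,227), expected (318,225). Now the green cup.

>>> move_arm([
  [-0.3,-3.9,-0.2,0,0,0,1],
  [-0.3,-3.9,-0.2,0,0,0,1],
  [-0.3,-3.9,-0.2,0,0,0,1],
  [-0.3,-3.9,-0.2,0,0,0,1],
  [-0.3,-3.7,-0.2,0,0,0,1],
  [0,0,0,0,0,7.1,1],
  [0,0,0,0,0,7.1,1],
  [0,0,0,0,0,7.1,1],
  [0,0,0,0,0,7.1,1],
  [0,0,0,0,0,7.1,1],
  [0,0,0,0,0,7.1,1],
  [0,0,0,0,0,7.1,1],
  [0,0,0,0,0,7.1,1],
  [0,0,0,0,0,7.1,1],
  [0,0,0,0,0,7.1,1],
  [0,0,0,0,0,7.1,1],
  [0,0,0,0,0,7.1,1],
  [0,0,0,0,0,7.1,1],
  [0,0,0,0,0,7.1,1],
  [0,0,0,0,0,0,1],
])

```text
time: 23.77
tool_pos: [0.653, 0.103, 0.2488]
tool_rot: [-0.002, 0.33, 0.944, -0.001]
contact_force: [0.7, -0.2, -0.9]
gripper_width: 1.002
grasp_force: 0.0
```

Run:
```python
from wm import *
f=grab('wrist'); c=fit(f,'green',.653,.103,.031,.068); fit(f,'blue',.651,.103,.057,.014); plan(*c,.05,52)
f=grab('top'); cv2.imwrite('pics/c3.png',cv2.resize(f['img'][185:260,185:340],None,fx=5,fy=5,interpolation=cv2.INTER_CUBIC)); P=[[.4793,.1826,.068],[.4793,.1826,.014],[.4565,-.028,.014]]; print((proj(f,P)-[185,185])*5); fit(f,'green',.456,-.028,.057,.014); fit(f,'yellow',.479,.1826,.057,.014)
```

```text
green centre [0.653  0.1057] rms 0.0014 n 215 free r [0.653  0.1057 0.0312] far pts dir -36.4 15
blue centre [0.6528 0.1042] rms 0.0024 n 320 free r [0.6526 0.1044 0.0548] far pts dir None 0
shift cm [ 0.1   0.25 19.92] closing yaw 51.7 turn az -0.3 tilt 0.24 j6 -0.86 j1 0.04 pos [0.6531 0.1031 0.2492] t 23.82
[[195.13544829 151.98854579]
 [210.38587499 160.70276469]
 [603.59224039 193.62433343]]
```

View pics/c3.png

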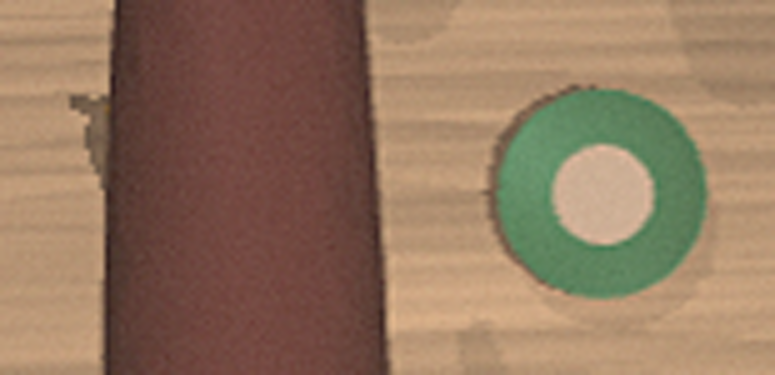

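The green saucer is empty at crop (603,194), matching my estimate of (.4565,-.028). The arm hides yellow from the top camera, so I'll check yellow later. Now I'll grasp green.

>>> move_arm([
  [0.1,0.2,3,0,0,0,1],
  [0,0,3,0,0,0,1],
  [0,0,3,0,0,0,1],
  [0,0,3,0,0,0,1],
  [0,0,3,0,0,0,1],
  [0,0,2.5,0,0,0,1],
  [0,0,1.6,0,0,0,1],
  [0,0,0.8,0,0,0,1],
  [0,0,0,0,0,0,1],
  [0,0,0,0,0,0,1],
  [0,0,0,0,0,0,-1],
  [0,0,0,0,0,0,-1],
  [0,0,0,0,0,0,-1],
  [0,0,0,0,0,0,-1],
  [0,0,0,0,0,0,-1],
  [0,0,0,0,0,0,-1],
  [0,0,0,0,0,0,-1],
  [0,0,0,0,0,0,-1],
])

```text
time: 25.37
tool_pos: [0.6563, 0.1054, 0.0554]
tool_rot: [0.002, 0.329, 0.944, 0.001]
contact_force: [-0.4, -0.7, 5.9]
gripper_width: 0.696
grasp_force: 65.4
```

```bash
python3 -c "
from nav import *;plan(.4565,-.028,.1,52);plan(.653,.105,.05,52)"
```

```text
shift cm [  7.35 -22.85  -4.55] closing yaw 51.6 turn az -0.4 tilt 0.24 j6 -0.85 j1 0.05 pos [0.6563 0.1054 0.0554] t 25.37
shift cm [ 0.24 -0.24  0.54] closing yaw 51.6 turn az -0.4 tilt 0.24 j6 -0.85 j1 0.05 pos [0.6563 0.1054 0.0554] t 25.37
```

>>> move_arm([
  [0,0,-1,0,0,0,-1],
  [0,0,-3,0,0,0,-1],
  [0,0,-3,0,0,0,-1],
  [0,0,-3,0,0,0,-1],
  [1.2,-3.8,0,0,0,0,-1],
  [1.2,-3.8,0,0,0,0,-1],
  [1.2,-3.8,0,0,0,0,-1],
  [1.2,-3.8,0,0,0,0,-1],
  [1.2,-3.8,0,0,0,0,-1],
  [1.1,-3.8,0,0,0,0,-1],
  [0,0,0,0,0,0,-1],
  [0,0,0,0,0,0,-1],
  [0,0,3,0,0,0,-1],
  [0,0,3,0,0,0,-1],
  [0,0,2,0,0,0,-1],
  [0,0,0.5,0,0,0,-1],
  [0,0,0,0,0,0,-1],
  [0,0,0,0,0,0,-1],
  [0,0,0,0,0,0,-1],
])

```text
time: 26.95
tool_pos: [0.459, -0.0293, 0.0698]
tool_rot: [0.002, 0.329, 0.944, 0.0]
contact_force: [0.1, 0.8, -1.6]
gripper_width: 0.694
grasp_force: 65.4
```

```bash
python3 -c "
from nav import *;plan(.4584,-.0295,.0554,52)"
```

```text
shift cm [ 0.04 -0.06  1.44] closing yaw 51.6 turn az -0.4 tilt 0.19 j6 -1.13 j1 -0.23 pos [ 0.459  -0.0293  0.0698] t 26.95
```

>>> move_arm([
  [0,0,0.5,0,0,0,-1],
  [0,0,0.3,0,0,0,-1],
  [0,0,0.2,0,0,0,-1],
  [0,0,0.2,0,0,0,-1],
  [0,0,0.1,0,0,0,-1],
  [0,0,0,0,0,0,-1],
  [0,0,0,0,0,0,-1],
  [0,0,0,0,0,0,-1],
])

```text
time: 27.62
tool_pos: [0.4573, -0.0292, 0.0554]
tool_rot: [-0.0, 0.329, 0.944, -0.0]
contact_force: [-3.2, 1.7, 5.7]
gripper_width: 0.699
grasp_force: 66.0
```

Contact is soft. I'll release and retreat.

>>> move_arm([
  [0,0,0,0,0,0,1],
  [0,0,0,0,0,0,1],
  [0,0,0,0,0,0,1],
  [0,0,0,0,0,0,1],
  [0,0,0,0,0,0,1],
  [0,0,-1,0,0,0,1],
  [0,0,-2,0,0,0,1],
  [0,0,-4,0,0,0,1],
  [0,0,-4,0,0,0,1],
  [0,0,-4,0,0,0,1],
  [0,0,-4,0,0,0,1],
  [0,0,0,0,0,0,1],
  [0,0,0,0,0,0,1],
  [0,0,0,0,0,0,1],
])

```text
time: 28.78
tool_pos: [0.4571, -0.0291, 0.2451]
tool_rot: [0.0, 0.329, 0.944, 0.0]
contact_force: [0.1, -0.4, -0.4]
gripper_width: 1.0
grasp_force: 0.0
```

Run:
```python
from wm import *
plan(.6085,-.079,.25,2)
```

```text
shift cm [-14.96   5.5   -0.48] closing yaw 51.6 turn az 49.6 tilt 0.04 j6 -1.13 j1 -0.23 pos [ 0.4571 -0.0291  0.2451] t 28.78
```

>>> move_arm([
  [-3.7,1.4,0,0,0,0,1],
  [-3.7,1.4,0,0,0,0,1],
  [-3.7,1.4,0,0,0,0,1],
  [-3.8,1.3,0,0,0,0,1],
  [0,0,0,0,0,7.1,1],
  [0,0,0,0,0,7.1,1],
  [0,0,0,0,0,7.1,1],
  [0,0,0,0,0,7.1,1],
  [0,0,0,0,0,7.1,1],
  [0,0,0,0,0,7.1,1],
  [0,0,0,0,0,7.1,1],
  [0,0,0,0,0,0,1],
  [0,0,0,0,0,0,1],
  [0,0,0,0,0,0,1],
])

```text
time: 29.95
tool_pos: [0.6075, -0.0785, 0.2433]
tool_rot: [-0.001, 0.695, 0.719, -0.001]
contact_force: [0.4, 0.3, 0.2]
gripper_width: 1.002
grasp_force: 0.0
```

Run:
```python
from wm import *
f=grab('wrist'); c=fit(f,'blue',.6085,-.079,.031,.062); plan(*c,.045,2)
```

```text
blue centre [ 0.6084 -0.0786] rms 0.0015 n 212 free r [ 0.6084 -0.0787  0.0307] far pts dir -88.2 16
shift cm [-0.02  0.11 19.87] closing yaw 2.0 turn az -0.0 tilt 0.1 j6 -0.28 j1 -0.25 pos [ 0.6077 -0.0786  0.2437] t 30.0
```

>>> move_arm([
  [0,0.1,3,0,0,0,1],
  [0,0,3,0,0,0,1],
  [0,0,3,0,0,0,1],
  [0,0,3,0,0,0,1],
  [0,0,3,0,0,0,1],
  [0,0,2.5,0,0,0,1],
  [0,0,1.6,0,0,0,1],
  [0,0,0.8,0,0,0,1],
  [0,0,0,0,0,0,1],
  [0,0,0,0,0,0,1],
  [0,0,0,0,0,0,-1],
  [0,0,0,0,0,0,-1],
  [0,0,0,0,0,0,-1],
  [0,0,0,0,0,0,-1],
  [0,0,0,0,0,0,-1],
  [0,0,0,0,0,0,-1],
  [0,0,0,0,0,0,-1],
  [0,0,0,0,0,0,-1],
])

```text
time: 31.5
tool_pos: [0.6107, -0.0791, 0.0482]
tool_rot: [0.002, 0.695, 0.719, 0.001]
contact_force: [-1.0, 0.5, 6.2]
gripper_width: 0.696
grasp_force: 66.2
```

Run:
```python
from wm import *
plan(.652,.1038,.1,2)
f=grab('top'); fit(f,'blue',.6515,.1038,.057,.014)
```

```text
shift cm [18.14  4.74 -5.19] closing yaw 1.9 turn az -0.1 tilt 0.22 j6 -0.28 j1 -0.25 pos [ 0.6107 -0.0791  0.0482] t 31.5seg.py:12: RuntimeWarning: Mean of empty slice.
  P=P[:,:2]; c0=P.mean(0)
  ret = um.true_divide(
Traceback (most recent call last):
  File "wm.py", line 14, in fit
    d=np.hypot(*(Q-cc).T); s=Q[abs(d-r)<.006]; o,e=circ(s,r); cc=o[:2]
                                                   ~~~~^^^^^
  File "seg.py", line 14, in circ
    s=least_squares(f,[*c0,r or .04],loss='soft_l1',f_scale=.0015); return s.x,np.sqrt(np.mean(s.fun**2))
ValueError: Initial guess is outside of provided bounds
```

>>> move_arm([
  [0,0,-1,0,0,0,-1],
  [0,0,-3,0,0,0,-1],
  [0,0,-3,0,0,0,-1],
  [0,0,-3,0,0,0,-1],
  [3.6,0.9,0,0,0,0,-1],
  [3.6,0.9,0,0,0,0,-1],
  [3.6,0.9,0,0,0,0,-1],
  [3.6,1.0,0,0,0,0,-1],
  [3.7,1.0,0,0,0,0,-1],
  [0,0,0,0,0,0,-1],
  [0,0,0,0,0,0,-1],
  [0,0,3,0,0,0,-1],
  [0,0,3,0,0,0,-1],
  [0,0,1.5,0,0,0,-1],
  [0,0,0.5,0,0,0,-1],
  [0,0,0,0,0,0,-1],
  [0,0,0,0,0,0,-1],
  [0,0,0,0,0,0,-1],
])

```text
time: 33.05
tool_pos: [0.6517, 0.1034, 0.0681]
tool_rot: [0.001, 0.696, 0.718, 0.001]
contact_force: [-0.2, 1.0, -1.2]
gripper_width: 0.696
grasp_force: 65.6
```

Run:
```python
from wm import *
plan(.652,.1038,.0542,2)
```

```text
shift cm [0.04 0.02 1.39] closing yaw 1.8 turn az -0.2 tilt 0.21 j6 0.01 j1 0.04 pos [0.6517 0.1034 0.0681] t 33.05
```

>>> move_arm([
  [0,0,0.5,0,0,0,-1],
  [0,0,0.3,0,0,0,-1],
  [0,0,0.2,0,0,0,-1],
  [0,0,0.2,0,0,0,-1],
  [0,0,0.1,0,0,0,-1],
  [0,0,0,0,0,0,-1],
  [0,0,0,0,0,0,-1],
  [0,0,0,0,0,0,-1],
])

```text
time: 33.72
tool_pos: [0.6504, 0.1038, 0.0542]
tool_rot: [-0.0, 0.695, 0.719, -0.0]
contact_force: [-3.8, -0.1, 6.3]
gripper_width: 0.696
grasp_force: 66.3
```

>>> move_arm([
  [0,0,0,0,0,0,1],
  [0,0,0,0,0,0,1],
  [0,0,0,0,0,0,1],
  [0,0,0,0,0,0,1],
  [0,0,0,0,0,0,1],
  [0,0,-1,0,0,0,1],
  [0,0,-2,0,0,0,1],
  [0,0,-4,0,0,0,1],
  [0,0,-4,0,0,0,1],
  [0,0,-4,0,0,0,1],
  [0,0,-4,0,0,0,1],
])

```text
time: 34.63
tool_pos: [0.6499, 0.1038, 0.2455]
tool_rot: [0.0, 0.696, 0.719, 0.0]
contact_force: [0.4, -0.2, 0.4]
gripper_width: 1.0
grasp_force: 0.0
```

>>> move_arm([
  [3.4,-2.2,0,0,0,0,1],
  [3.4,-2.2,0,0,0,0,1],
  [3.4,-2.2,0,0,0,0,1],
  [3.4,-2.2,0,0,0,0,1],
  [3.4,-2.2,0,0,0,0,1],
  [3.4,-2.2,0,0,0,0,1],
  [3.4,-2.2,0,0,0,0,1],
  [3.4,-2.2,0,0,0,0,1],
  [3.4,-2.2,0,0,0,0,1],
  [3.4,-2.2,0,0,0,0,1],
  [3.4,-2.2,0,0,0,0,1],
  [3.4,-2.2,0,0,0,0,1],
  [0,0,0,0,0,0,1],
  [0,0,0,0,0,0,1],
  [0,0,0,0,0,0,1],
  [0,0,0,0,0,0,1],
])

```text
time: 35.97
tool_pos: [0.3738, 0.5022, 0.2431]
tool_rot: [0.0, 0.696, 0.718, 0.0]
contact_force: [-0.6, -0.8, -0.4]
gripper_width: 1.002
grasp_force: 0.0
```

Run:
```python
from wm import *
f=grab('top'); RNG.update(blue=[(105,70,25),(140,255,255)],red=[(168,110,30),(189,255,255)],green=[(45,60,25),(95,255,255)],yellow=[(12,140,60),(28,255,255)])
a=f['img'][120:255,195:415]; cv2.imwrite('pics/c4.png',cv2.resize(a,None,fx=3.6,fy=3.6,interpolation=cv2.INTER_CUBIC))
S=dict(blue=(.6515,.1038),green=(.4565,-.028),yellow=(.4793,.1826),red=(.4692,-.229))
hs=f['img'].astype(int)
for c,(x,y) in S.items():
    p=proj(f,[[x,y,.014],[x,y,.006]]);q=proj(f,[[x,y,.068]])[0]
    m=mask(f['img'],c); z=np.zeros_like(m); cv2.circle(z,tuple(p[0].round().astype(int)),25,255,-1); m&=z
    k=max(cv2.findContours(m,0,cv2.CHAIN_APPROX_NONE)[0],key=len)[:,0]
    P=plane(f,k,.014)[:,:2]; d=np.hypot(*(P-[x,y]).T); o,e=circ(P[abs(d-.057)<.007],.056)
    # pale interior floor of cup -> blob: low saturation inside; its centre at inner floor height
    h=cv2.cvtColor(f['img'],cv2.COLOR_BGR2HSV); w=((h[...,1]<50)&(h[...,2]>70)).astype(np.uint8); z[:]=0; cv2.circle(z,tuple(q.round().astype(int)),12,1,-1); w&=z
    mm=cv2.moments(w,True); ce=(mm['m10']/mm['m00'],mm['m01']/mm['m00'])
    print(c,'saucer',o[:2].round(4),e.round(4),'interior',plane(f,ce,.05)[0].round(4),mm['m00'],'rim px expected in crop',((q-[195,120])*3.6).round(1),'saucer px',((p[0]-[195,120])*3.6).round(1))
```

```text
blue saucer [0.6539 0.1056] 0.0019 interior [0.6502 0.103  0.05  ] 252.0 rim px expected in crop [209.6 104.7] saucer px [217.2 118.5]
green saucer [ 0.4573 -0.0267] 0.0024 interior [ 0.4567 -0.0281  0.05  ] 310.0 rim px expected in crop [397.  367.9] saucer px [398.6 373.4]
yellow saucer [0.4796 0.1841] 0.0019 interior [0.4789 0.1851 0.05  ] 238.0 rim px expected in crop [104.5 343.4] saucer px [115.5 349.7]
red saucer [ 0.4708 -0.2275] 0.0022 interior [ 0.4731 -0.2282  0.05  ] 267.0 rim px expected in crop [675.5 343.7] saucer px [668.2 350. ]
```

View pics/c4.png

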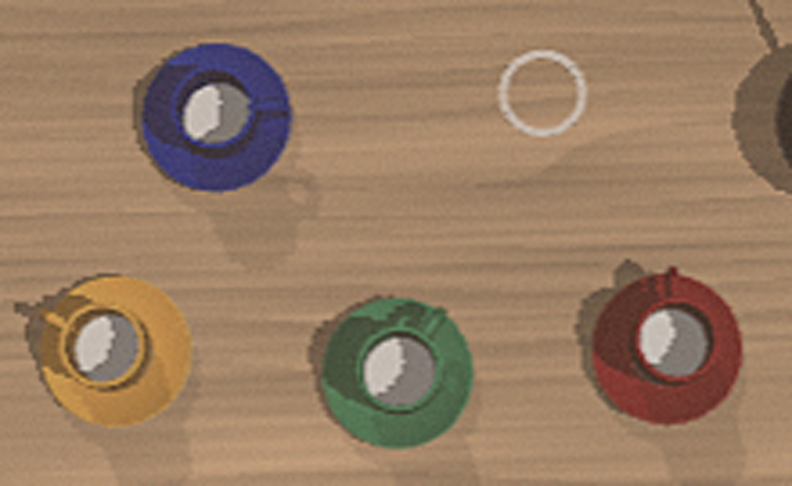

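All four cups stand upright on saucers of their own colour. The interiors, at crop (216,112), (105,345), (399,371) and (675,342), are within about 4 mm of the expected centres. The saucers have not moved and the arm is clear.

```bash
python3 -c "
from plant import manip;print(manip.job_done())"
```

```text
the job is handed in; nothing more can be done
None
```

I handed the job in at about 36 s, but no verdict came back: the last image shows all four cups upright on their own-colour saucers, about 4 mm or less off centre, with the saucers unmoved and the arm clear.

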